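# Change the wash water over to the spare filter

### The arm

A 7-joint arm with a two-finger parallel gripper is mounted at the origin on the work surface. World frame = base frame: x ahead of the robot, y to its left, z up, the work surface at z = 0. Lengths are in m, angles in rad, forces in N, time in s.
With the tool pointing down it reaches from about 0.425 to 0.925 m from the base axis. Payload 6.8 kg.
Tool frame: the origin (TCP) lies on the centre line of the jaws, within the pads' length; the fingertips stand 17 mm ahead of it and the grasp point (between the pads) lies 2 mm behind it; z points along the fingers, y is the line along which they close (so a half turn about z gives the same grasp; the last joint's range is limited). The gripper opens to 88 mm and grips with 3 to 60 N. Pads are 20 mm wide; open, the fingers measure 115 mm over their backs; the gripper's body (75 mm by 178 mm) begins 61 mm behind the grasp point.
Start: joints at [-1.399, 0.477, 0.022, 1.555, -0.011, 1.109, -0.083], TCP at [0.186, 0.649, 0.24] pointing down, gripper open.
Joint ranges: [-2.96, 2.96], [-0.34, 2.1], [-1.41, 1.46], [0.24, 2.44], [-1.37, 4.51], [0.17, 1.92], [-2.96, 2.96]. Speed limits (rad/s): [2.39, 2.39, 3.14, 3.14, 3.14, 3.14, 3.14].

### API

Orientations are given as a unit quaternion [x, y, z, w].
In Python, from station import arm gives the robot as it stands. The module is installed in compiled form; this text tells all that it offers.
- The arm moves only by the tool carry_out, never from a script. Its argument "moves" is a list of rows, each an object with "dr": the turn, a rotation vector about the tool's x, y, z in degrees, a list of three; "slide": the shift along the tool's x, y, z in mm, a list of three; "grip": the opening, from 0 (shut) to 1 (fully open). In form: [{"dr": [ax, ay, az], "slide": [dx, dy, dz], "grip": grip}, ...]. A call has 1 to 20 rows; each row is the pose to reach, as a shift and turn from the pose commanded when the call began, along the tool's axes at that moment; what a row does not reach only later rows make up. A row lasts 1/8 s, in which the tool goes at most 62.5 mm and 10.7 degrees, less where a joint would pass 70% of its speed; a pose out of reach is approached as far as the arm can. A call with a gripper value outside its range is refused whole. The fingers move at their own pace and stop on an object; "newtons" is the grip in N (left out, the last holds). Time passes only in rows, so rows that repeat a pose let the fingers close. It gives the time, the measured TCP pose, the force, the opening and the grip force at its end, in the units of the state.
- arm.sense(): the state, without advancing time (a new reading comes with each control period).
- arm.camera(name): name is "scene" or "top" or "wrist"; returns a dict with "img" (400x640x3 uint8, red, green, blue), "z_map" (400x640 float32, m along the optical axis (not along the pixel's ray), 0 where there is no reading), "vertical_fov" (degrees; the focal length in pixels is half the picture's height over the tangent of half this angle, whatever the lens; pixels are square), "cx", "cy" (the principal point, pixels), "pose" (4x4, takes a point from camera to world coordinates). Camera axes: x right, y down, z forward; pixel columns grow to the right and rows downward; lengths in m; the calibration is good to about 2 mm. A picture is of the moment at which its call begins.
- arm.finish_job(): hands the job in; it is judged then, once.
Trained networks look in the newest picture that a camera, given by its name, has taken for a name from the list of things; names that differ only in an ending like _2 or _b are one class to them, and where a whole thing is asked for, a point or a joint stands for the part that bears it (a point fixed in the world has none). Each returns a list of dicts, best first, with "conf" (0 to 1); they miss things now and then, are a little off and sometimes report something else, mostly with a low value. They report only what shows in the picture. A call takes as long as a camera call.
- arm.look_for(camera, label): "point" ([column, row] in pixels, amid what is visible of it).
- arm.trace(camera, label): "mask" (400x640 bool, what is visible of it) and "point" ([column, row] in pixels, amid what is visible of it).
The state is a dict: "t": time; "q": joint angles; "joint_vel": joint speeds; "tau": joint torques, N m; "position": TCP position; "eef_rot": TCP orientation; "contact_force": force on the tool from outside, world axes, zero at the start; "ft_torque": the same for the moment, N m; "width": finger opening in m; "grasp_force": force on a finger pad.
Only numpy, scipy, OpenCV 4.12 (cv2) and the standard library are available. Lean on these libraries where they do the work, as an engineer would, in place of code of your own. Each camera call takes 0.05 s, during which the arm holds its last target. There are 200 camera calls.

### The job

Change the produce-wash water over from the filter in use to the spare one: with a fingertip, first push the shut valve's lever (the one lying across its pipe) fully open, in line with its pipe, and only then push the lever of the filter that was in use fully shut, square across its pipe. Last, let the pressure out of the filter you have shut off: press the small round button in the middle of its cap right down and keep it down for a moment, then let go; leave the other filter's button alone. Only push and press: do not pinch the levers between the fingers, and do not pick up or shift the things standing around.

Things in the scene. Friction and masses are not known exactly. Their poses are not given: they have to be found in the camera images.
- filter_used: the filter branch in use at the start: white ribbed housing, its cap (111 mm across, top at z = 212 mm) has a release button in its middle, a ball valve before it. Origin on the housing's axis at table-top height; x along the branch pipe, away from the robot, y left, z up. Which branch is left or right varies; they look alike but for the lever: along the pipe = open (in use), across = shut (spare)
- filter_spare: the filter branch that is the spare, shut off at the start: white ribbed housing, its cap (111 mm across, top at z = 212 mm) has a release button in its middle, a ball valve before it. Origin on the housing's axis at table-top height; x along the branch pipe, away from the robot, y left, z up. Which branch is left or right varies; they look alike but for the lever: along the pipe = open (in use), across = shut (spare)
- stand: steel base plate (330 x 540 x 8 mm) with both filter branches 260 mm apart on it, at y = +130 and -130 mm; origin under its middle, same x and y directions as the filters. Each branch pipe (22 mm, axis at z = 185 mm) runs along x from an elbow at x = -145 mm through the valve (x = -95 mm) and housing (x = 0) to an elbow at x = 145 mm
- lever_used (a joint): quarter-turn lever of the filter in use's valve, rad: 0 = fully open, along the pipe, pointing to -x of its filter body (to the robot); 1.57 = fully shut, across the pipe, pointing to +y (left); solid stops at both. Black sleeve 33 to 91 mm out from the stem, 20 mm wide, 12 mm thick. Takes 6 to 7 N at 70 mm out, stays where left. Starts between 0 and 0.3 (open, perhaps a little throttled)
- lever_spare (a joint): quarter-turn lever of the spare filter's valve, rad: 0 = fully open, along the pipe, pointing to -x of its filter body (to the robot); 1.57 = fully shut, across the pipe, pointing to +y (left); solid stops at both. Black sleeve 33 to 91 mm out from the stem, 20 mm wide, 12 mm thick. Takes 6 to 7 N at 70 mm out, stays where left. Starts between 1.48 and 1.57 (shut)
- lever_used_pivot (a point): turning axis of the used filter's lever, at mid-thickness of the lever (240 mm above the table; lever from 234 to 246 mm, nothing under its outer half above 202 mm); 95 mm in -x from the filter body's origin
- lever_spare_pivot (a point): the same for the spare filter's lever
- lever_used_tip (a point): outer end of the used filter's lever, 91 mm from its pivot, at mid-thickness
- lever_spare_tip (a point): outer end of the spare filter's lever, 91 mm from its pivot, at mid-thickness
- release_used (a joint): pressure-release button on the cap of the filter in use at the start, m: 0 = up, 0.005 = fully down; springs back; fully down takes about 5 N, straight down. Black, round, 20 mm across
- release_spare (a joint): pressure-release button on the cap of the spare filter, m: 0 = up, 0.005 = fully down; springs back; fully down takes about 5 N, straight down. Black, round, 20 mm across. Not to be pressed
- release_used_top (a point): centre of the top face of the used filter's release button, 225 mm above the table when up; a flat collar 34 mm across surrounds it 9 mm lower
- release_spare_top (a point): centre of the top face of the spare filter's release button, 225 mm above the table when up
- cartridge: loose white filter cartridge, 67 mm across, 125 mm tall, standing on the stand's base plate between the two housings; origin under its middle
- grease: loose small white jar, 48 mm across, 45 mm tall, on the base plate in front of the cartridge; origin under its middle
- spanner: loose black housing spanner lying on the table in front and to the right of the stand: a ring 140 mm across (its centre is the origin) with a handle along -x, 285 mm long overall, 14 mm thick
- sprayer: loose white spray bottle, 72 mm across, 205 mm tall, on the table to the right of the stand; origin under its middle
- pineapple: loose pineapple standing on the table to the left of the stand, 108 mm across, about 250 mm tall with its crown; origin under its middle
- bowl: loose steel bowl, 140 mm across, 55 mm tall, on the table in front and to the left of the stand; origin under its middle

How it is judged:
By the outcome, as a careful person would: the job done as asked, in the order asked, and still so for the second after the job is handed in, with the robot touching nothing.
It also fails if it takes over 64 s, if anything falls off the work surface, if the arm or the gripper's body presses on something with over 40 N, if the wrist force passes 120 N, or if a joint passes its speed limit or range.

## Working session

There is one attempt and no reset: what is moved stays moved. The work goes in short steps, Python scripts to look and compute and a tool call to move; the robot and the scene stay as the last step left them, time stands still between calls to the robot, and variables do not carry over. Pictures are saved under pics/ and viewed, at most 10 in all, crops included, and the job is handed in when it is done.

Besides the shell and the picture viewer there is one more tool, called after ">>>" by a JSON object that holds its "api" and its "payload", one argument or row to a line. carry_out: Moves the arm, as the interface text tells. Its arguments: {"type":"object","properties":{"moves":{"type":"array"},"newtons":{"type":"number"}},"required":["moves"]}

```bash
mkdir -p pics; cat > h.py <<'E'
import numpy as np, cv2
from station import arm
def cam(n):
    c=arm.camera(n); c['f']=200/np.tan(np.radians(c['vertical_fov'])/2); return c
def world(c,u,v,z=None):
    d=np.array([(u-c['cx'])/c['f'],(v-c['cy'])/c['f'],1]); P=c['pose']
    r=P[:3,:3]@d; o=P[:3,3]
    if z is None: return o+r*c['z_map'][int(round(v)),int(round(u))]
    return o+r*(z-o[2])/r[2]
def save(c,n): cv2.imwrite('pics/'+n,c['img'][:,:,::-1])
E
python3 - <<'E'
from h import *
np.set_printoptions(precision=4,suppress=True)
s=arm.sense(); print(s['t'],s['position'],s['eef_rot'],s['contact_force'],s['width'])
for n in ['top','scene']:
    c=cam(n); save(c,n+'1.png'); print(n,c['pose'][:3,3])
    for l,z in [('lever_used_pivot',.246),('lever_spare_pivot',.246),('lever_used_tip',.246),('lever_spare_tip',.246),('release_used_top',.225),('release_spare_top',.225),('stand',None)]:
        for r in arm.look_for(n,l)[:3]: print(l,round(r['conf'],2),np.round(r['point']),world(c,*r['point'],z))
E
```

```text
0.0 [0.1863 0.6482 0.2387] [ 0.1395  0.9902 -0.0009 -0.0001] [0.5992 0.1361 0.489 ] 0.08770990134437354
top [0.1976 0.0043 1.5461]
lever_spare_pivot 0.95 [283. 149.] [0.6279 0.1401 0.246 ]
lever_used_tip 0.52 [361. 183.] [ 0.526  -0.1054  0.246 ]
lever_spare_tip 0.77 [266. 167.] [0.569  0.1901 0.246 ]
release_used_top 0.32 [266. 165.] [0.5822 0.1929 0.225 ]
release_spare_top 0.21 [329. 170.] [ 0.5714 -0.0048  0.225 ]
stand 0.75 [329. 168.] [ 0.6424 -0.0079  0.0023]
scene [ 1.0829 -0.3489  1.252 ]
lever_used_pivot 0.88 [311. 271.] [ 0.6891 -0.1254  0.246 ]
lever_spare_pivot 0.95 [391. 228.] [0.6933 0.1057 0.246 ]
lever_used_tip 0.63 [284. 217.] [ 0.5246 -0.1074  0.246 ]
lever_spare_tip 0.7 [389. 180.] [0.5712 0.1918 0.246 ]
release_used_top 0.42 [312. 263.] [ 0.6642 -0.1098  0.225 ]
release_spare_top 0.42 [392. 228.] [0.6875 0.1185 0.225 ]
release_spare_top 0.37 [397. 218.] [0.671  0.1477 0.225 ]
release_spare_top 0.15 [390. 182.] [0.5682 0.1988 0.225 ]
stand 0.68 [343. 289.] [ 0.7394 -0.0644  0.161 ]
```

View pics/top1.png

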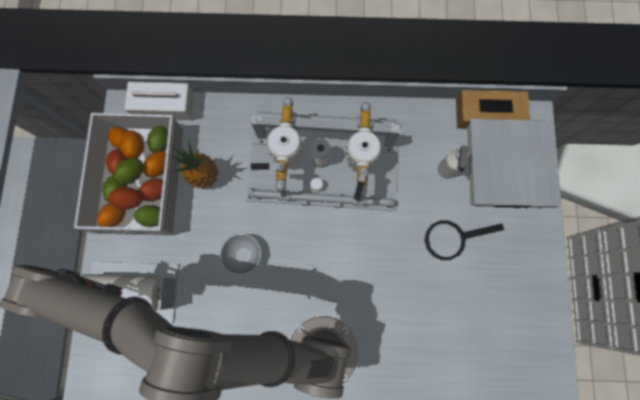

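View pics/scene1.png

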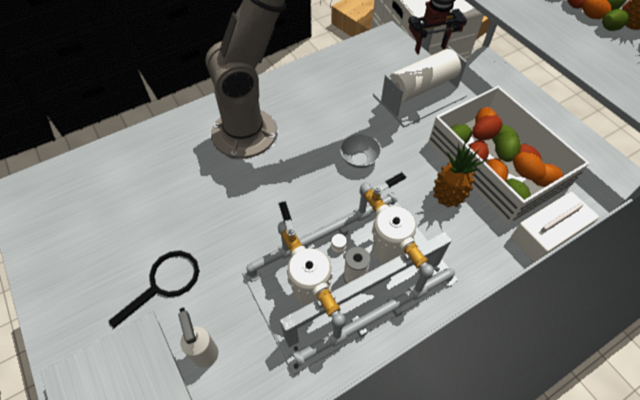

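The top view shows the buttons at about (283,140) on the left and (364,145) on the right. The left lever lies across its pipe at (260,166), so that branch is the spare. The right lever, at (361,188), points at the robot, so that branch is in use.

```bash
python3 - <<'E'
from h import *
np.set_printoptions(precision=4,suppress=True)
def blob(c,u,v,r,z,th=50):
    g=c['img'].max(2).astype(int); Y,X=np.mgrid[:400,:640]
    m=((g<th)&(np.hypot(X-u,Y-v)<r)).astype(np.uint8)
    n,l,s,ce=cv2.connectedComponentsWithStats(m)
    i=1+np.argmax(s[1:,4]); return s[i,4],ce[i],world(c,*ce[i],z)
for n,pts in [('top',[(283,140,7,.225),(364,145,7,.225),(260,166,13,.246),(361,188,13,.246)]),('scene',[(396,221,8,.225),(309,265,8,.225),(397,180,14,.246),(284,211,13,.246)])]:
    c=cam(n)
    for p in pts: print(n,*blob(c,*p))
    for l in ('lever_used','lever_spare'):
        for r in arm.trace(n,l)[:1]:
            v,u=np.nonzero(r['mask']); print(l,r['conf'],len(u),u.min(),u.max(),v.min(),v.max())
s=arm.sense(); print(s['eef_rot'],s['t'])
E
```

```text
top 3 [283.3333 139.3333] [0.6681 0.1421 0.225 ]
top 4 [364.5 144.5] [ 0.658  -0.1159  0.225 ]
top 42 [259.5 166. ] [0.572  0.2094 0.246 ]
top 56 [358.7321 190.2857] [ 0.5035 -0.0974  0.246 ]
lever_used 0.72 178 355 366 168 199
lever_spare 0.56 210 251 283 163 169
scene 28 [395.7857 220.5   ] [0.6744 0.1399 0.225 ]
scene 30 [308.6333 264.6333] [ 0.6634 -0.1179  0.225 ]
scene 113 [395.4779 179.354 ] [0.5787 0.2069 0.246 ]
scene 112 [284.3571 210.8482] [ 0.5089 -0.0982  0.246 ]
lever_used 0.67 244 279 295 201 236
lever_spare 0.83 270 373 404 173 195
[ 0.1395  0.9902 -0.     -0.    ] 1.1
```

>>> {"api": "carry_out", "payload": {
  "moves": [
    {"dr":[0,0,0],"slide":[0,0,-60],"grip":0},
    {"dr":[0,0,0],"slide":[0,0,-110],"grip":0},
    {"dr":[0,0,-7],"slide":[-53,-30,-110],"grip":0},
    {"dr":[0,0,-14],"slide":[-106,-60,-110],"grip":0},
    {"dr":[0,0,-14],"slide":[-159,-89,-110],"grip":0},
    {"dr":[0,0,-14],"slide":[-212,-119,-110],"grip":0},
    {"dr":[0,0,-14],"slide":[-265,-149,-110],"grip":0},
    {"dr":[0,0,-14],"slide":[-318,-179,-110],"grip":0},
    {"dr":[0,0,-14],"slide":[-371,-209,-110],"grip":0},
    {"dr":[0,0,-14],"slide":[-424,-239,-110],"grip":0},
    {"dr":[0,0,-14],"slide":[-478,-268,-110],"grip":0},
    {"dr":[0,0,-14],"slide":[-531,-298,-110],"grip":0},
    {"dr":[0,0,-14],"slide":[-531,-298,-110],"grip":0},
    {"dr":[0,0,-14],"slide":[-531,-298,-110],"grip":0}
  ],
  "newtons": 20
}}

```text
t: 2.85
position: [0.6141, 0.2162, 0.3494]
eef_rot: [0.018, 1.0, 0.0, -0.0]
contact_force: [0.2, 0.8, -0.2]
width: 0.0003
grasp_force: 0.0
```

```bash
python3 - <<'E'
from h import *
np.set_printoptions(precision=4,suppress=True)
s=arm.sense(); print(s['t'],s['position'],s['eef_rot'],s['contact_force'],s['width'],s['q'])
c=cam('wrist'); save(c,'w1.png')
for l,z in [('lever_spare_pivot',.246),('lever_spare_tip',.246),('release_spare_top',.225)]:
    for r in arm.look_for('wrist',l)[:2]: print(l,round(r['conf'],2),np.round(r['point']),world(c,*r['point'],z))
E
```

```text
2.85 [0.6141 0.2162 0.3494] [ 0.0177  0.9998  0.0002 -0.0003] [ 0.191   0.8374 -0.2136] 0.00034413821319784205 [-0.6159  0.3664  0.2517  1.4896 -0.0935  1.2977  1.1805]
lever_spare_pivot 0.61 [262. 188.] [0.595  0.1621 0.246 ]
lever_spare_tip 0.9 [291. 165.] [0.5749 0.1899 0.246 ]
```

View pics/w1.png

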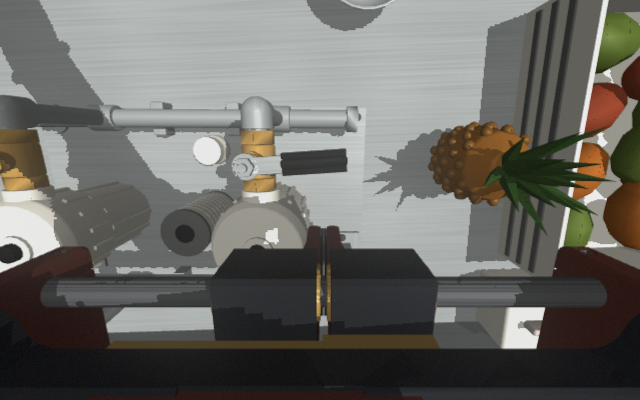

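The wrist view shows the spare lever's nut at (243,167) and its sleeve from (281,162) to (347,160). Its button is hidden behind the gripper.

```bash
python3 - <<'E'
from h import *
c=cam('wrist')
for p in [(243,165),(281,162),(347,160),(313,162)]: print(p,world(c,*p,.246).round(4),world(c,*p).round(4))
E
```

```text
(243, 165) [0.5731 0.1487 0.246 ] [0.5722 0.1512 0.2546]
(281, 162) [0.5716 0.1824 0.246 ] [0.5716 0.1824 0.2461]
(347, 160) [0.5717 0.2406 0.246 ] [0.5951 0.2596 0.0083]
(313, 162) [0.5725 0.2106 0.246 ] [0.5724 0.2106 0.2468]
```

>>> {"api": "carry_out", "payload": {
  "moves": [
    {"dr":[0,0,0],"slide":[0,0,55],"grip":0},
    {"dr":[0,0,0],"slide":[0,0,110],"grip":0},
    {"dr":[0,0,0],"slide":[0,0,110],"grip":0},
    {"dr":[0,0,0],"slide":[10,2,110],"grip":0},
    {"dr":[0,0,0],"slide":[18,2,110],"grip":0},
    {"dr":[0,0,0],"slide":[26,4,110],"grip":0},
    {"dr":[0,0,0],"slide":[34,6,110],"grip":0},
    {"dr":[0,0,0],"slide":[43,6,110],"grip":0},
    {"dr":[0,0,0],"slide":[52,5,110],"grip":0},
    {"dr":[0,0,0],"slide":[61,3,110],"grip":0},
    {"dr":[0,0,0],"slide":[69,0,110],"grip":0},
    {"dr":[0,0,0],"slide":[78,-5,110],"grip":0},
    {"dr":[0,0,0],"slide":[86,-10,110],"grip":0},
    {"dr":[0,0,0],"slide":[93,-17,110],"grip":0},
    {"dr":[0,0,0],"slide":[100,-25,110],"grip":0},
    {"dr":[0,0,0],"slide":[105,-34,110],"grip":0},
    {"dr":[0,0,0],"slide":[109,-42,110],"grip":0},
    {"dr":[0,0,0],"slide":[109,-42,110],"grip":0}
  ]
}}

```text
t: 5.35
position: [0.5051, 0.1787, 0.2419]
eef_rot: [0.018, 1.0, 0.002, 0.002]
contact_force: [2.7, 2.8, 1.2]
width: 0.0004
grasp_force: 1.6
```

>>> {"api": "carry_out", "payload": {
  "moves": [
    {"dr":[0,0,0],"slide":[0,-3,0],"grip":0},
    {"dr":[0,0,0],"slide":[0,-5,0],"grip":0},
    {"dr":[0,0,0],"slide":[0,-5,0],"grip":0}
  ]
}}

```text
t: 5.72
position: [0.504, 0.1745, 0.2408]
eef_rot: [0.017, 1.0, 0.001, 0.001]
contact_force: [-0.1, 5.0, 4.3]
width: 0.0004
grasp_force: 2.6
```

```bash
python3 - <<'E'
from h import *
c=cam('wrist'); save(c,'w2.png')
E
```

```text
(no output)
```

View pics/w2.png

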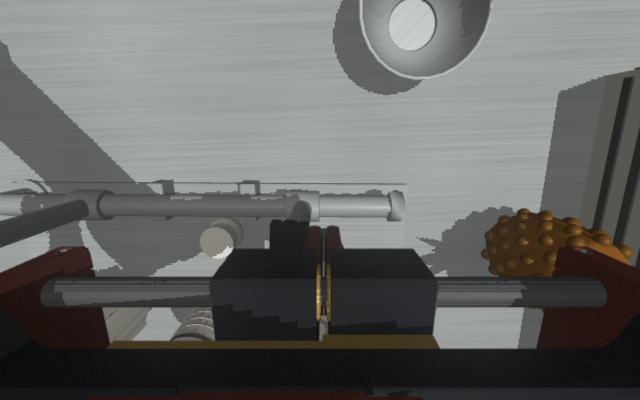

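The lever's end, at about (290,235), is nearly in line with its pipe. The force is still only at friction level, so I push on to the stop.

>>> {"api": "carry_out", "payload": {
  "moves": [
    {"dr":[0,0,0],"slide":[0,-3,0],"grip":0},
    {"dr":[0,0,0],"slide":[0,-6,0],"grip":0},
    {"dr":[0,0,0],"slide":[0,-6,0],"grip":0}
  ]
}}

```text
t: 6.15
position: [0.5032, 0.1693, 0.2404]
eef_rot: [0.017, 1.0, 0.002, 0.0]
contact_force: [-1.3, 7.4, 3.2]
width: 0.0002
grasp_force: 3.7
```

>>> {"api": "carry_out", "payload": {
  "moves": [
    {"dr":[0,0,0],"slide":[0,-3,0],"grip":0},
    {"dr":[0,0,0],"slide":[0,-5,0],"grip":0},
    {"dr":[0,0,0],"slide":[0,-5,0],"grip":0}
  ]
}}

```text
t: 6.52
position: [0.5032, 0.1691, 0.2406]
eef_rot: [0.015, 1.0, 0.004, 0.001]
contact_force: [0.5, 17.9, -1.1]
width: 0.0005
grasp_force: 9.4
```

>>> {"api": "carry_out", "payload": {
  "moves": [
    {"dr":[0,0,0],"slide":[0,15,0],"grip":0},
    {"dr":[0,0,0],"slide":[0,30,0],"grip":0},
    {"dr":[0,0,0],"slide":[0,30,-50],"grip":0},
    {"dr":[0,0,0],"slide":[0,30,-100],"grip":0},
    {"dr":[0,0,0],"slide":[0,-25,-110],"grip":0},
    {"dr":[0,0,0],"slide":[0,-80,-110],"grip":0},
    {"dr":[0,0,0],"slide":[0,-135,-110],"grip":0},
    {"dr":[0,0,0],"slide":[0,-190,-110],"grip":0},
    {"dr":[0,0,0],"slide":[0,-245,-110],"grip":0},
    {"dr":[0,0,0],"slide":[0,-297,-110],"grip":0},
    {"dr":[0,0,0],"slide":[0,-297,-110],"grip":0},
    {"dr":[0,0,0],"slide":[0,-297,-110],"grip":0}
  ]
}}

```text
t: 8.02
position: [0.4928, -0.1346, 0.3493]
eef_rot: [0.018, 1.0, 0.0, -0.001]
contact_force: [0.6, 0.4, -0.6]
width: 0.0005
grasp_force: 0.0
```

```bash
python3 - <<'E'
from h import *
np.set_printoptions(precision=4,suppress=True)
s=arm.sense(); print(s['t'],s['position'],s['eef_rot'],s['contact_force'],s['q'])
c=cam('wrist'); d=cam('scene')
big=cv2.resize(d['img'][150:310,220:460],(720,480),interpolation=cv2.INTER_CUBIC)
cv2.imwrite('pics/s2.png',big[:,:,::-1]); cv2.imwrite('pics/w3.png',c['img'][:,:,::-1])
for n,cc in (('wrist',c),('scene',d)):
  for l,z in [('lever_spare_pivot',.246),('lever_used_pivot',.246),('lever_used_tip',.246),('lever_spare_tip',.246)]:
    for r in arm.look_for(n,l)[:2]: print(n,l,round(r['conf'],2),np.round(r['point']),world(cc,*r['point'],z))
E
```

```text
8.025 [ 0.4928 -0.1346  0.3493] [ 0.0178  0.9998  0.0001 -0.0006] [ 0.6477  0.3995 -0.5669] [-0.3067  0.1061  0.4988  1.8222 -0.0538  1.2278  1.743 ]
wrist lever_spare_pivot 0.77 [544. 244.] [0.5364 0.0731 0.246 ]
wrist lever_spare_pivot 0.42 [438. 312.] [ 0.6069 -0.0223  0.246 ]
wrist lever_used_pivot 0.58 [355. 214.] [ 0.5004 -0.1049  0.246 ]
wrist lever_used_pivot 0.5 [425. 212.] [ 0.5013 -0.041   0.246 ]
wrist lever_used_tip 0.82 [362. 214.] [ 0.5005 -0.0985  0.246 ]
wrist lever_spare_tip 0.86 [621. 221.] [0.5162 0.1412 0.246 ]
scene lever_spare_pivot 0.93 [390. 228.] [0.6924 0.1038 0.246 ]
scene lever_used_pivot 0.69 [310. 271.] [ 0.6883 -0.1297  0.246 ]
scene lever_used_tip 0.58 [286. 216.] [ 0.5255 -0.1032  0.246 ]
scene lever_used_tip 0.2 [370. 180.] [0.5451 0.1468 0.246 ]
scene lever_spare_tip 0.73 [364. 176.] [0.5249 0.1425 0.246 ]
```

View pics/s2.png

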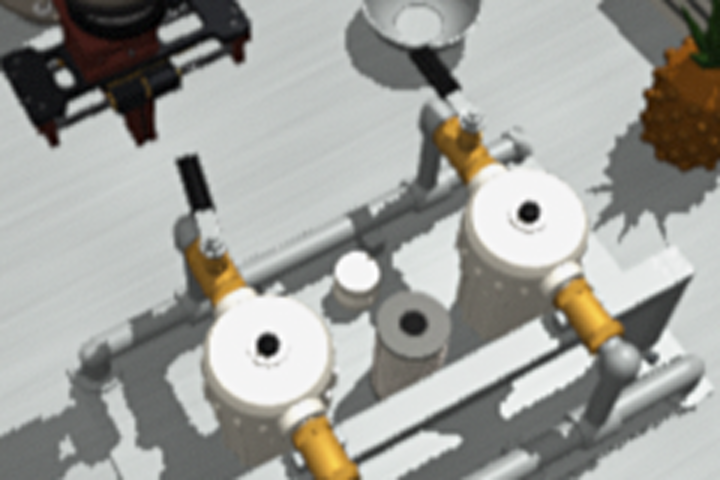

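View pics/w3.png

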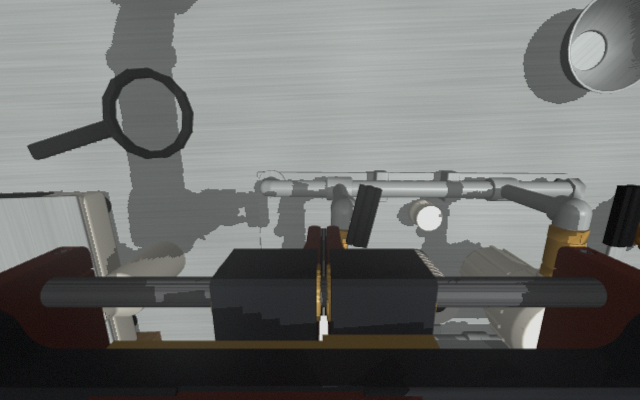

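Both levers show clearly. The spare lever (crop 438,75) looks in line with its pipe, and the used lever's sleeve is at (363,215) in the wrist view. I check the spare lever's angle numerically before going on.

```bash
cat >> h.py <<'E'
def sleeve(c,u,v,r,piv,th=50):
    g=c['img'].max(2).astype(int); Y,X=np.mgrid[:400,:640]
    m=(g<th)&(np.hypot(X-u,Y-v)<r)
    P=np.array([world(c,x,y,.246)[:2] for y,x in zip(*np.nonzero(m))]); ce=P.mean(0)
    d=ce-piv; w=np.linalg.svd(P-ce)[2][0]
    w=w*np.sign(w@d)
    a=lambda q:np.degrees(np.arctan2(q[1],-q[0]))-2.2
    return len(P),ce.round(4),a(d).round(1),a(w).round(1)
E
python3 - <<'E'
from h import *
c=cam('scene')
print('spare',sleeve(c,365,173,12,np.array([.573,.1495])))
print('used',sleeve(c,284,211,13,np.array([.563,-.110])))
E
```

```text
spare (123, array([0.5164, 0.1467]), np.float64(-5.1), np.float64(0.7))
used (109, array([ 0.5087, -0.098 ]), np.float64(10.2), np.float64(12.9))
```

>>> {"api": "carry_out", "payload": {
  "moves": [
    {"dr":[0,0,0],"slide":[0,0,55],"grip":0},
    {"dr":[0,0,0],"slide":[0,0,110],"grip":0},
    {"dr":[0,0,0],"slide":[0,0,110],"grip":0},
    {"dr":[0,0,0],"slide":[3,10,110],"grip":0},
    {"dr":[0,0,0],"slide":[3,19,110],"grip":0},
    {"dr":[0,0,0],"slide":[4,31,110],"grip":0},
    {"dr":[0,0,0],"slide":[3,43,110],"grip":0},
    {"dr":[0,0,0],"slide":[0,52,110],"grip":0},
    {"dr":[0,0,0],"slide":[-3,60,110],"grip":0},
    {"dr":[0,0,0],"slide":[-9,68,110],"grip":0},
    {"dr":[0,0,0],"slide":[-14,76,110],"grip":0},
    {"dr":[0,0,0],"slide":[-22,83,110],"grip":0},
    {"dr":[0,0,0],"slide":[-30,89,110],"grip":0},
    {"dr":[0,0,0],"slide":[-40,93,110],"grip":0},
    {"dr":[0,0,0],"slide":[-48,97,110],"grip":0},
    {"dr":[0,0,0],"slide":[-52,97,110],"grip":0},
    {"dr":[0,0,0],"slide":[-52,97,110],"grip":0}
  ]
}}

```text
t: 10.7
position: [0.5467, -0.0401, 0.2403]
eef_rot: [0.018, 1.0, -0.0, -0.002]
contact_force: [-6.3, -2.2, 0.7]
width: 0.0003
grasp_force: 3.0
```

>>> {"api": "carry_out", "payload": {
  "moves": [
    {"dr":[0,0,0],"slide":[-3,0,0],"grip":0},
    {"dr":[0,0,0],"slide":[-5,0,0],"grip":0},
    {"dr":[0,0,0],"slide":[-5,0,0],"grip":0}
  ]
}}

```text
t: 11.08
position: [0.5469, -0.04, 0.24]
eef_rot: [0.018, 1.0, 0.001, -0.007]
contact_force: [-23.4, 0.5, 15.2]
width: 0.0006
grasp_force: 11.8
```

At the stop: no movement under 23 N. Back off, rise, and go over the button of the filter just shut off.

>>> {"api": "carry_out", "payload": {
  "moves": [
    {"dr":[0,0,0],"slide":[15,0,0],"grip":0},
    {"dr":[0,0,0],"slide":[30,0,0],"grip":0},
    {"dr":[0,0,0],"slide":[30,0,-50],"grip":0},
    {"dr":[0,0,0],"slide":[30,0,-90],"grip":0},
    {"dr":[0,0,0],"slide":[-15,-25,-90],"grip":0},
    {"dr":[0,0,0],"slide":[-60,-50,-90],"grip":0},
    {"dr":[0,0,0],"slide":[-109,-71,-90],"grip":0},
    {"dr":[0,0,0],"slide":[-109,-71,-50],"grip":0},
    {"dr":[0,0,0],"slide":[-109,-71,-20],"grip":0},
    {"dr":[0,0,0],"slide":[-109,-71,-20],"grip":0},
    {"dr":[0,0,0],"slide":[-109,-71,-20],"grip":0}
  ]
}}

```text
t: 12.45
position: [0.6604, -0.1149, 0.2615]
eef_rot: [0.018, 1.0, -0.0, 0.001]
contact_force: [0.4, -0.8, 0.1]
width: 0.0003
grasp_force: 0.0
```

```bash
python3 - <<'E'
from h import *
np.set_printoptions(precision=4,suppress=True)
s=arm.sense(); print(s['t'],s['position'],s['eef_rot'],s['contact_force'])
d=cam('scene'); c=cam('wrist')
print('spare',sleeve(d,365,173,12,np.array([.573,.1495])))
big=cv2.resize(d['img'][150:310,220:460],(720,480),interpolation=cv2.INTER_CUBIC)
cv2.imwrite('pics/s3.png',big[:,:,::-1]); save(c,'w4.png')
# where TCP-axis tip and button project in scene
P=np.linalg.inv(d['pose'])
for q in ([*s['position'][:2],s['position'][2]-.017,1],[*s['position'][:2],.225,1]):
    v=P@np.array(q); print((d['cx']+d['f']*v[0]/v[2]-220)*3,(d['cy']+d['f']*v[1]/v[2]-150)*3)
E
```

```text
12.45 [ 0.6604 -0.1149  0.2615] [ 0.0176  0.9998 -0.      0.0012] [ 0.4003 -0.8405  0.1182]
spare (121, array([0.5172, 0.1465]), np.float64(-5.2), np.float64(1.3))
266.73856276741594 328.9475472500862
267.1247976626443 339.32325782785415
```

View pics/s3.png

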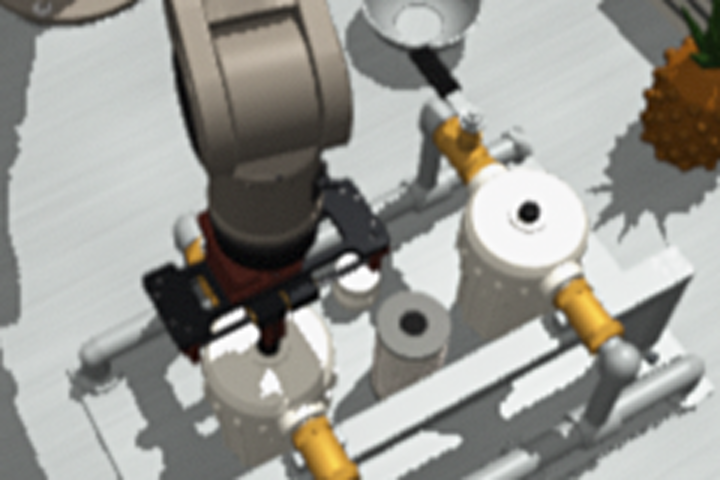

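View pics/w4.png

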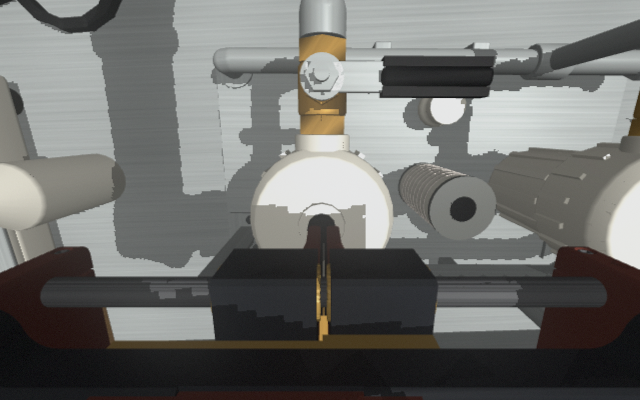

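The used lever is square across its pipe in the wrist view (nut (322,75), sleeve to (492,76)). The finger is lined up over that filter's button, at (322,222) in the wrist view. Now press.

>>> {"api": "carry_out", "payload": {
  "moves": [
    {"dr":[0,0,0],"slide":[-1,0,12],"grip":0},
    {"dr":[0,0,0],"slide":[-1,0,18],"grip":0},
    {"dr":[0,0,0],"slide":[-1,0,22],"grip":0},
    {"dr":[0,0,0],"slide":[-1,0,25],"grip":0},
    {"dr":[0,0,0],"slide":[-1,0,27],"grip":0},
    {"dr":[0,0,0],"slide":[-1,0,27],"grip":0},
    {"dr":[0,0,0],"slide":[-1,0,27],"grip":0}
  ]
}}

```text
t: 13.42
position: [0.6608, -0.115, 0.237]
eef_rot: [0.018, 1.0, 0.001, 0.001]
contact_force: [-10.1, 4.4, 26.5]
width: 0.0003
grasp_force: 13.1
```

Fully down: the tip is at z = 220 mm with 26 N. Hold it, then let go and rise.

>>> {"api": "carry_out", "payload": {
  "moves": [
    {"dr":[0,0,0],"slide":[0,0,0],"grip":0},
    {"dr":[0,0,0],"slide":[0,0,0],"grip":0},
    {"dr":[0,0,0],"slide":[0,0,0],"grip":0},
    {"dr":[0,0,0],"slide":[0,0,0],"grip":0},
    {"dr":[0,0,0],"slide":[0,0,0],"grip":0},
    {"dr":[0,0,0],"slide":[0,0,0],"grip":0},
    {"dr":[0,0,0],"slide":[0,0,0],"grip":0},
    {"dr":[0,0,0],"slide":[0,0,0],"grip":0},
    {"dr":[0,0,0],"slide":[0,0,0],"grip":0},
    {"dr":[0,0,0],"slide":[0,0,0],"grip":0},
    {"dr":[0,0,0],"slide":[0,0,-10],"grip":0},
    {"dr":[0,0,0],"slide":[0,0,-40],"grip":0},
    {"dr":[0,0,0],"slide":[0,0,-90],"grip":0},
    {"dr":[0,0,0],"slide":[0,0,-140],"grip":0},
    {"dr":[0,0,0],"slide":[0,0,-150],"grip":0},
    {"dr":[0,0,0],"slide":[0,0,-150],"grip":0}
  ]
}}

```text
t: 15.42
position: [0.6608, -0.1152, 0.3825]
eef_rot: [0.018, 1.0, 0.0, 0.0]
contact_force: [-0.6, -0.6, -0.1]
width: 0.0005
grasp_force: 0.0
```

```bash
python3 - <<'E'
from h import *
np.set_printoptions(precision=4,suppress=True)
s=arm.sense(); print(s['t'],s['position'],s['contact_force'])
d=cam('scene'); c=cam('wrist')
print('spare',sleeve(d,365,173,12,np.array([.573,.1495])))
save(c,'w5.png')
E
```

```text
15.425 [ 0.6608 -0.1152  0.3825] [-0.584  -0.6013 -0.0628]
spare (120, array([0.5167, 0.1466]), np.float64(-5.2), np.float64(1.0))
```

View pics/w5.png

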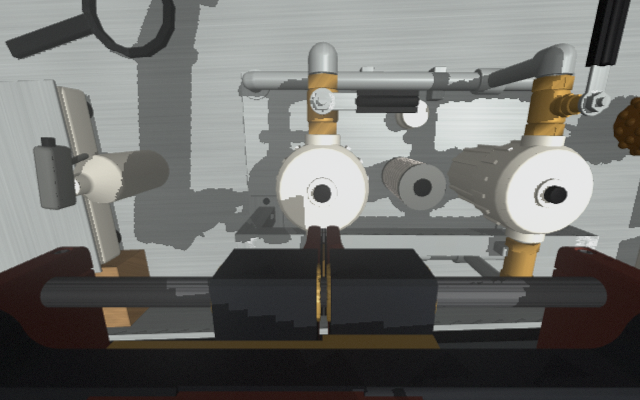

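The button is back up at (322,193) and the used lever is square across. The spare lever at (609,30) leans in the view, like its pipe, so I check its angle by projection from this camera too.

```bash
python3 - <<'E'
from h import *
c=cam('wrist')
a=lambda p,q:np.degrees(np.arctan2(q[1]-p[1],-(q[0]-p[0])))-2.2
f=lambda u,v,z=.246:world(c,u,v,z)
for p,q in [((588,64),(603,0)),((614,66),(630,0)),((588,64),(598,20))]: print(f(*p),f(*q),a(f(*p),f(*q)).round(1))
print('pivot',f(597,100,.255),'used',f(323,101,.255),f(358,100),f(419,101),a(f(358,100),f(419,101)).round(1))
E
```

```text
[0.54179125 0.13204469 0.246     ] [0.49079571 0.13528696 0.246     ] 1.4
[0.54432746 0.15611069 0.246     ] [0.49163397 0.15872452 0.246     ] 0.6
[0.54179125 0.13204469 0.246     ] [0.50618834 0.13403226 0.246     ] 1.0
pivot [0.57405119 0.13814754 0.255     ] used [ 0.56608098 -0.11098479  0.255     ] [ 0.56542361 -0.07803138  0.246     ] [ 0.56834708 -0.02066177  0.246     ] 90.7
```

Both levers are at their stops: their directions differ by about 90°, and neither moved under 18–23 N.

```bash
python3 -c "
from station import arm
print(arm.finish_job())"
```

```text
the job is handed in; nothing more can be done
None
```

The wash water is changed over and the job handed in at about 15.5 s: the spare (left) lever was pushed fully open first, then the used (right) lever fully shut, then the used filter's button was held right down for over a second and released; the spare's button was not touched.

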